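Clear the charger away and raise the recipe camera

ROBOT

A 6-joint arm with a two-finger parallel gripper is mounted at the origin on the work surface. World frame = base frame: x ahead of the robot, y to its left, z up, the work surface at z = 0. Lengths are in mm, angles in degrees, forces in N, time in s.
With the tool pointing down it reaches from about 350 to 850 mm from the base axis. Payload 8.1 kg.
Tool frame: the origin (TCP) lies midway between the tips of the shut fingers; the grasp point (between the pads) lies 19 mm behind it; z points along the fingers, y is the line along which they close (so a half turn about z gives the same grasp; the last joint's range is limited). The gripper opens to 85 mm and grips with 20 to 120 N. Pads are 22 mm wide; open, the fingers measure 114 mm over their backs; the gripper's body (76 mm by 85 mm) begins 54 mm behind the grasp point. The pads swing forward as they close: fully open they stand 13 mm farther back than shut.
Start: joints at [61.799, 7.471, 85.268, -0, 87.261, -4.893], TCP at [237.383, 551.049, 231.292] pointing down, gripper open.
Joint ranges: [-169.43, 169.43], [-51.17, 129.36], [1.28, 143.12], [-76.62, 256.62], [0, 156.53], [-152.29, 152.29]. Speed limits (degrees/s): [136.94, 136.94, 159.86, 180, 180, 180].

INTERFACE

Orientations are given as [roll, pitch, yaw] about the fixed x, y, z axes, in that order (R = Rz(yaw) Ry(pitch) Rx(roll)).
In Python, from bench import r, optics, workorder gives the robot as it stands.
- The arm moves only by the shell command python3 -m handwheel [FORCE], which reads ROWS from standard input. ROWS is a JSON list that holds a single list of rows (three levels of brackets), with 1 to 8 rows, each of 7 numbers: a rotation vector rx, ry, rz in degrees, then dx, dy, dz in cm, then the finger opening in mm; each row is the pose to reach, as a shift and turn from the pose commanded when the command began, along the tool's axes at that moment; what a row does not reach only later rows make up. A row lasts 1/8 s, in which the tool goes at most 62.5 mm and 10.7 degrees, less where a joint would pass 70% of its speed; a pose out of reach is approached as far as the arm can. The fingers move at their own pace and stop on an object; FORCE is the grip in N (left out, the last holds). Time passes only in rows, so rows that do not move let the fingers close. It prints the time, the measured TCP pose, the force, the opening and the grip force at its end. Input that does not fit is refused with a message, and nothing moves.
- r.sense(): the state, without advancing time (a new reading comes with each control period).
- optics.snapshot(name): name is "scene" or "top"; returns a dict with "pixels" (420x560x3 uint8, blue, green, red), "fx", "fy", "cx", "cy" (pixels), "D" ([k1, k2, p1, p2, k3] as OpenCV has them; the pictures are not rectified), "pose" (4x4, takes a point from camera to world coordinates). Camera axes: x right, y up, looking along -z (the intrinsics and any distortion apply to the point x, -y, -z); pixel columns grow to the right and rows downward; lengths in mm; the calibration is good to about 2 mm. A picture is of the moment at which its call begins. There is no depth.
- workorder.hand_in(): hands the job in; it is judged then, once.
The state is a dict: "time": time; "joint_pos": joint angles; "qd": joint speeds; "joint_efforts": joint torques, N m; "tool_pos": TCP position; "tcp_rot": TCP orientation; "ft_force": force on the tool from outside, world axes, zero at the start; "wrist_torque": the same for the moment, N m; "finger_gap": finger opening in mm; "grip_force": force on a finger pad.
Only numpy, scipy, OpenCV 4.12 (cv2) and the standard library are available. Lean on these libraries where they do the work, as an engineer would, in place of code of your own. Each camera call takes 0.05 s, during which the arm holds its last target. There are 200 camera calls.

TASK

Get the worktop ready for filming a recipe: put the black charger into the open drawer of the small box, set it down without dropping it, let go and slide the drawer fully shut. Then press the red button of the camera mast, which springs up a little to its first stop, take the mast by its orange grip and pull it straight up to its second, topmost stop. Finish holding it up there by the orange grip, because it sinks back if released; leave the jars, the mug and the bowl where they are.

Things in the scene. Friction and masses are not known exactly. Their poses are not given: they have to be found in the camera images.
- charger: Black plug-in charger brick lying on the worktop, body 50 (x) x 38 (y) x 28 (z) mm, about 90 g, with two thin steel pins sticking 18 mm further out along its own +x at mid height. Origin: centre of the underside of the body. Lies flat; grasp it across its 38 mm (along its y).
- caddy_drawer0 (a joint): Opening of the drawer in m: 0 shut, starts pulled out 0.105 to 0.13; slides shut along the box's +x with about 1 N of friction, stays where it is left.
- caddy_drawer0_handle (a point): Middle of the drawer's steel bar handle (100 mm long along the box's y, 11 mm thick, 35 mm off the drawer's front), 62 mm above the worktop; moves with the drawer. Axes as the box's: +x into the box (closing direction), z up. To shut the drawer, push the bar or the front along +x.
- drawer_floor (a point): Centre of the drawer's inner floor, 22 mm above the worktop; moves with the drawer, axes as the box's. Inside: 175 (x) by 158 (y) mm, walls 56 mm high. The front's inner face is at x = -88 mm, its outer face at -109, the handle bar at -144. Drawn out by q mm, the drawer is open to above from x = -88 to x = q - 94 mm; the rest is under the box's top.
- caddy: Small fixed drawer box of light wood with a white drawer front, 220 (x) x 200 (y) x 100 (z) mm. Origin: centre of its underside on the worktop; the drawer comes out along its -x (towards the robot).
- release_top (a point): Centre of the top of the round red push button (28 mm across) in a dark ring on the black post beside the mast; 112 mm above the worktop, 60 mm from the mast's axis along the mast's +y. Press straight down.
- release (a joint): Travel of the red button in m: 0 up, 0.006 fully down (about 5 N, springs back). It must go down nearly fully to unlock the pole; keep it down about half a second while the pole rises.
- pole (a joint): How far the mast's pole is drawn out, in m, straight up: 0 fully in and locked (start). When the button is pressed it springs up by itself to the first stop, at about 0.02 to 0.03, and rests there. The second stop, the end of the travel, is at 0.105. Drawing it out takes up to about 8 N, rising with height; released, it sinks back to the first stop.
- grip: Orange grip block on top of the pole, 30 x 30 x 35 (z) mm, moves up with the pole (350 g together). Origin: its centre, 152 mm above the worktop when fully in, about 177 at the first stop, 257 at the second. An arm leads from it along its +x to a small black camera (30 x 56 x 34 mm, centre 84 mm out), so grasp the block along its y.
- mast: Dark steel foot plate of the camera mast, 150 (x) x 170 (y) x 12 mm, fixed to the worktop, with the black sleeve (42 mm collar, top at 130 mm, pole 18 mm thick) and the post with the red button (post 44 x 58 mm, 90 mm high). Origin: on the worktop on the pole's axis; the button lies along +y, the camera along +x; z up.
- jar_a: Amber glass spice jar with a black lid, 45 mm across, 80 mm high. Origin: centre of the underside. Leave alone.
- jar_b: Reddish-brown spice jar with a black lid, 45 mm across, 80 mm high. Origin: centre of the underside. Leave alone.
- mug: Blue mug, 80 mm across, 90 mm high, handle at its +y. Origin: centre of the underside. Leave alone.
- bowl: Brown wooden bowl, 130 mm across, 50 mm high. Origin: centre of the underside. Leave alone.
Mind the look-alikes: they are no part of the job. Several things have the shape of the charger; the one meant has the colours described above.

How it is judged:
By the outcome, as a careful person would: the job done as asked, in the order asked, and still so for the second after the job is handed in, while the arm keeps its last pose, push and grip.
It also fails if it takes over 72 s, if anything falls off the work surface, if the arm or the gripper's body presses on something with over 40 N, if the wrist force passes 120 N, or if a joint passes its speed limit or range.

## Working session

There is one attempt and no reset: what is moved stays moved. The work goes in short steps, Python scripts to look and compute and a shell command to move; the robot and the scene stay as the last step left them, time stands still between calls to the robot, and variables do not carry over. Pictures are saved under pics/ and viewed, at most 13 in all, crops included, and the job is handed in when it is done.

```bash
ls; mkdir -p pics
cat > h.py <<'E'
import numpy as np, cv2
from bench import r, optics, workorder
def snap(n,f=None):
    s=optics.snapshot(n)
    s={k:(np.array(v) if k in("pixels","D","pose") else v) for k,v in s.items()}
    if f: cv2.imwrite("pics/"+f,s["pixels"])
    s["K"]=np.array([[s["fx"],0,s["cx"]],[0,s["fy"],s["cy"]],[0,0,1.]])
    return s
def ray(s,uv):
    p=cv2.undistortPoints(np.array(uv,float).reshape(-1,1,2),s["K"],s["D"].astype(float)).reshape(-1,2)
    d=np.c_[p[:,0],-p[:,1],-np.ones(len(p))]@s["pose"][:3,:3].T
    return s["pose"][:3,3],d
def plane(s,uv,z):
    o,d=ray(s,uv); return o+d*((z-o[2])/d[:,2])[:,None]
def tri(s1,u1,s2,u2):
    o1,d1=ray(s1,u1);o2,d2=ray(s2,u2);out=[]
    for a,b in zip(d1,d2):
        t=np.linalg.lstsq(np.c_[a,-b],o2-o1,rcond=None)[0]
        p,q=o1+t[0]*a,o2+t[1]*b; out.append(np.r_[(p+q)/2,np.linalg.norm(p-q)])
    return np.array(out)
def proj(s,P):
    P=np.atleast_2d(P).astype(float);c=(P-s["pose"][:3,3])@s["pose"][:3,:3]
    c=c*[1,-1,-1]
    return cv2.projectPoints(c,np.zeros(3),np.zeros(3),s["K"],s["D"].astype(float))[0].reshape(-1,2)
E
python3 - <<'E'
from h import *
for n in("scene","top"):
    s=snap(n,n+"0.png"); print(n,s["fx"],s["D"],s["pose"].round(3).tolist())
print(r.sense())
E
```

```text
pics
scene 426.79509541820084 [-0.06902601  0.          0.          0.          0.        ] [[-0.104, -0.719, 0.687, 1375.967], [0.994, -0.061, 0.087, 18.031], [-0.021, 0.692, 0.721, 926.867], [0.0, 0.0, 0.0, 1.0]]
top 500.21109920001703 [-0.11921653  0.          0.          0.          0.        ] [[0.001, 0.983, -0.186, 427.984], [-1.0, 0.003, 0.009, -73.613], [0.009, 0.186, 0.983, 1206.006], [0.0, 0.0, 0.0, 1.0]]
{'time': 0.1, 'joint_pos': array([ 6.17961715e+01,  7.51109897e+00,  8.53236662e+01, -3.41435885e-04,
        8.72614380e+01, -4.89377645e+00]), 'qd': array([-0.02142136, -0.04308666, -0.24128122,  0.02852339, -0.00376988,
        0.05825132]), 'joint_efforts': array([ 1.46861104e-03, -5.70957685e+01, -5.01940119e+01, -1.34142824e-04,
        8.28338263e-03,  7.37718051e-05]), 'tool_pos': array([237.17617077, 550.59078069, 230.34001051]), 'tcp_rot': array([-1.79904118e+02, -7.86719241e-03,  1.56689958e+02]), 'ft_force': array([-0.12289412, -0.03445395, -0.87461238]), 'wrist_torque': array([0.02971964, 0.01934041, 0.01765773]), 'grip_force': 0.0, 'finger_gap': 84.90640703618774}
```

View pics/scene0.png

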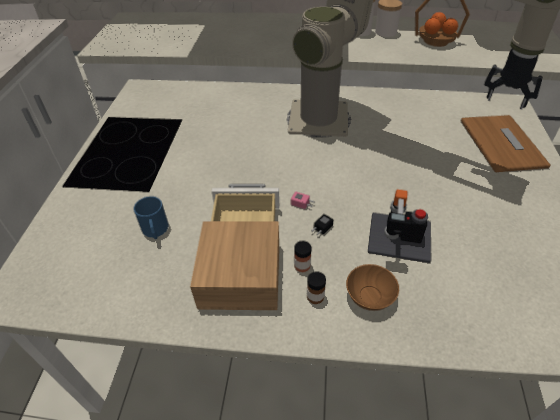

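View pics/top0.png

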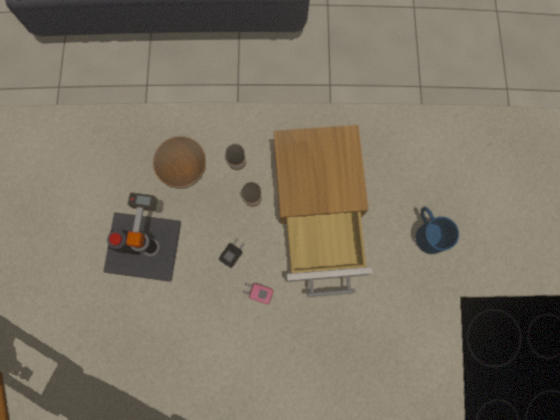

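The scene view shows the charger at (323,224), the pink look-alike at (301,200), the drawer at (245,210), and the mast at (400,220). In the top view the charger is at (231,255) with its pins towards (239,243), the drawer at (325,240), the handle at (330,293), the grip at (137,240) and the button at (117,240). Next I'll enlarge both.

Run:
```python
import cv2
t=cv2.imread("pics/top0.png")[120:310,100:380]; cv2.imwrite("pics/t1.png",cv2.resize(t,None,fx=2.85,fy=2.85,interpolation=cv2.INTER_CUBIC))
t=cv2.imread("pics/scene0.png")[175:315,190:440]; cv2.imwrite("pics/s1.png",cv2.resize(t,None,fx=3.2,fy=3.2,interpolation=cv2.INTER_CUBIC))
```

```text
(no output)
```

View pics/t1.png

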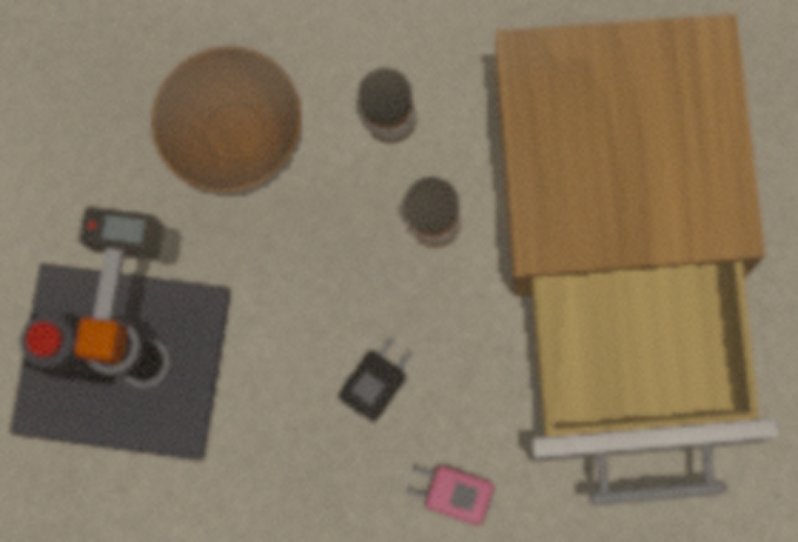

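View pics/s1.png

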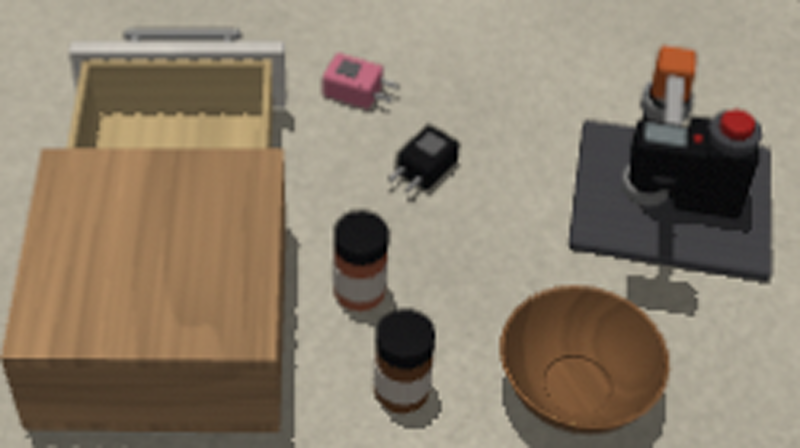

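```bash
cat > m.py <<'E'
from h import *
T=snap("top");S=snap("scene")
tc=lambda L:np.array(L)/2.85+[100,120]-.33
sc=lambda L:np.array(L)/3.2+[190,175]-.34
def rep(n,a,b): print(n,tri(T,tc(a),S,sc(b)).round(1).tolist())
rep("caddytop (+y back,-y back,-y front,+y front)",[(497,32),(737,15),(763,257),(515,276)],[(278,358),(8,358),(42,150),(283,150)])
rep("handle ends +y,-y",[(592,495),(724,488)],[(240,33),(125,33)])
rep("label",[(369,386)],[(433,143)])
def cents(s,roi,f):
    x0,y0,x1,y1=roi; hsv=cv2.cvtColor(s["pixels"],cv2.COLOR_BGR2HSV); m=np.zeros(hsv.shape[:2],np.uint8)
    m[y0:y1,x0:x1]=f(hsv[y0:y1,x0:x1].astype(int)); return m
def big(m):
    c=max(cv2.findContours(m,cv2.RETR_EXTERNAL,cv2.CHAIN_APPROX_NONE)[0],key=cv2.contourArea); return c
red=lambda h:((h[...,0]<5)|(h[...,0]>172))&(h[...,1]>150)&(h[...,2]>90)
org=lambda h:(h[...,0]>=5)&(h[...,0]<18)&(h[...,1]>190)&(h[...,2]>120)
blk=lambda h:(h[...,2]<62)
for n,f,rt,rs in(("button",red,(100,225,128,255),(395,200,440,225)),("grip",org,(120,225,150,255),(385,185,415,210)),("charger",blk,(212,238,245,272),(310,212,336,236))):
    for nm,s,roi in(("top",T,rt),("scene",S,rs)):
        c=big(cents(s,roi,f)); b=cv2.minAreaRect(c); mo=cv2.moments(c)
        print(n,nm,cv2.contourArea(c),np.round(b[0],1),np.round(b[1],1),round(b[2],1),(round(mo['m10']/mo['m00'],1),round(mo['m01']/mo['m00'],1)), cv2.boxPoints(b).round(1).tolist())
        if n=="charger" and nm=="top":
            bx=plane(T,cv2.boxPoints(b),26);print(bx.round(1).tolist(),plane(T,[(mo['m10']/mo['m00'],mo['m01']/mo['m00'])],24).round(1))
print("pins z14",plane(T,tc([(391,340),(408,352)]),14).round(1).tolist(), plane(S,sc([(391,188),(412,197)]),14).round(1).tolist())
print("mast plate z12 top",plane(T,tc([(40,264),(230,289),(203,460),(11,434)]),12).round(1).tolist())
print("front outer top edge z75", plane(T,tc([(533,455),(775,436)]),76).round(1).tolist())
E
python3 m.py
```

```text
caddytop (+y back,-y back,-y front,+y front) [[833.4, -66.3, 98.5, 1.1], [850.1, -263.1, 96.1, 4.0], [647.2, -281.4, 95.3, 3.2], [630.9, -83.0, 96.4, 2.4]]
handle ends +y,-y [[460.0, -143.6, 64.0, 0.3], [465.5, -250.5, 61.0, 2.2]]
label [[550.2, 39.0, 28.2, 0.9]]
button top 95.0 [114.5 238.5] [11. 11.] 90.0 (114.8, 238.6) [[109.0, 233.0], [120.0, 233.0], [120.0, 244.0], [109.0, 244.0]]
button scene 47.0 [420. 213.] [ 6. 10.] 90.0 (420.1, 213.0) [[415.0, 210.0], [425.0, 210.0], [425.0, 216.0], [415.0, 216.0]]
grip top 142.0 [133.3 238.7] [12.7 12.9] 8.1 (133.4, 238.6) [[126.0999984741211, 244.1999969482422], [127.9000015258789, 231.39999389648438], [140.5, 233.1999969482422], [138.6999969482422, 246.0]]Traceback (most recent call last):
  File "m.py", line 20, in <module>
    print(n,nm,cv2.contourArea(c),np.round(b[0],1),np.round(b[1],1),round(b[2],1),(round(mo['m10']/mo['m00'],1),round(mo['m01']/mo['m00'],1)), cv2.boxPoints(b).round(1).tolist())
                                                                                         ~~~~~~~~~^~~~~~~~~~
ZeroDivisionError: float division by zero
```

```bash
sed -i 's/hsv\[y0:y1,x0:x1\].astype/hsv[y0:y1,x0:x1].astype/; s/\[.,2\]>120//; s/(h\[...,1\]>190)&(h\[...,2\]>120)/(h[...,1]>150)\&(h[...,2]>60)/' m.py; python3 m.py | grep -v caddy
python3 - <<'E'
from h import *
S=snap("scene");T=snap("top")
print(tri(T,[(114.6,238.6)],S,[(420.2,213.3)]).round(1))
E
```

```text
handle ends +y,-y [[460.0, -143.6, 64.0, 0.3], [465.5, -250.5, 61.0, 2.2]]
label [[550.2, 39.0, 28.2, 0.9]]
button top 93.5 [114.8 238.8] [10.6 11.3] 45.0 (114.8, 238.7) [[107.0, 239.0], [115.0, 231.0], [122.5, 238.5], [114.5, 246.5]]
button scene 47.0 [420. 213.] [ 6. 10.] 90.0 (420.1, 213.0) [[415.0, 210.0], [425.0, 210.0], [425.0, 216.0], [415.0, 216.0]]
grip top 205.5 [134.9 239.2] [17.7 13.7] 8.1 (134.6, 239.2) [[125.19999694824219, 244.6999969482422], [127.0999984741211, 231.1999969482422], [144.60000610351562, 233.6999969482422], [142.6999969482422, 247.1999969482422]]
grip scene 97.0 [400.2 197.4] [11.6 15.3] 11.3 (400.1, 195.5) [[393.0, 203.8000030517578], [396.0, 188.8000030517578], [407.3999938964844, 191.10000610351562], [404.3999938964844, 206.10000610351562]]
charger top 252.5 [230.1 254.9] [14.8 19.2] 35.0 (230.1, 254.7) [[218.60000610351562, 258.5], [229.60000610351562, 242.8000030517578], [241.6999969482422, 251.3000030517578], [230.6999969482422, 267.0]]
[[542.4, 63.7, 26.0], [579.9, 38.3, 26.0], [559.7, 9.1, 26.0], [522.4, 34.6, 26.0]] [[551.6  36.6  24. ]]
charger scene 214.5 [323.3 223.8] [14.1 19.1] 45.0 (323.4, 223.8) [[311.5, 225.5], [325.0, 212.0], [335.0, 222.0], [321.5, 235.5]]
pins z14 [[590.7, 22.0, 14.0], [580.6, 7.5, 14.0]] [[593.7, 4.9, 14.0], [602.4, 23.7, 14.0]]
mast plate z12 top [[655.6, 327.0, 12.0], [634.3, 160.5, 12.0], [489.1, 178.2, 12.0], [509.2, 343.5, 12.0]]
front outer top edge z75 [[491.0, -96.4, 76.0], [505.7, -288.8, 76.0]]
[[577.7 288.7 105.2   2.4]]
```

```bash
cat > go.py <<'E'
# usage: go.py x y z yang  -> rotvec(deg) + shift(mm) in tool axes, yang = world angle of gripper y (mod 180), tool down
import sys; from h import *; from scipy.spatial.transform import Rotation as R
x,y,z,a=map(float,sys.argv[1:5]); s=r.sense(); R0=R.from_euler('xyz',s['tcp_rot'],degrees=True)
d=R0.inv().apply(np.array([x,y,z])-s['tool_pos'])
c=[(R0.inv()*R.from_euler('xyz',[180,0,a+90+k],degrees=True)).as_rotvec(degrees=True) for k in(0,180)]
q=min(c,key=np.linalg.norm)
print("rot",q.round(1),"d",d.round(1),"|d|/62.5",round(np.linalg.norm(d)/62.5,1),"rot/10.7",round(np.linalg.norm(q)/10.7,1),"j6",s['joint_pos'][5].round(1),"t",s['time'],"F",np.round(s['ft_force'],1))
E
python3 go.py 550.5 37.8 110 56
python3 - <<'E'
from h import *
T=snap("top")
print("grip",plane(T,[(133.4,238.6)],169.5).round(1),"btn",plane(T,[(114.8,238.7)],112).round(1))
E
```

```text
rot [-0.  -0.  10.7] d [-490.7 -347.4  121.2] |d|/62.5 9.8 rot/10.7 1.0 j6 -4.9 t 0.4 F [-0.4 -0.2  0.6]
grip [[569.3 228.2 169.5]] btn [[576.6 287.2 112. ]]
```

The rows are not in the units I measure in: shifts go in cm. I convert before sending: -400 mm is -40, -350 mm is -35.

```bash
echo '[[[0,0,10.7,-5,-3.5,0,65],[0,0,10.7,-10,-7,2,65],[0,0,10.7,-15,-10.6,3.5,65],[0,0,10.7,-20,-14.2,5,65],[0,0,10.7,-25,-17.7,6.5,65],[0,0,10.7,-30,-21.2,8,65],[0,0,10.7,-35,-24.8,9.5,65],[0,0,10.7,-40,-28.3,10.5,65]]]' | python3 -m handwheel 40; python3 go.py 550.5 37.8 70 56
```

```text
time: 1.45
tool_pos: [491.1, 134.8, 126.7]
tcp_rot: [180.0, 0.0, 146.0]
ft_force: [1.4, 1.1, 0.0]
finger_gap: 65.0
grip_force: 0.0
rot [ 0.  0. -0.] d [-103.5  -47.2   56.7] |d|/62.5 2.0 rot/10.7 0.0 j6 -46.4 t 1.45 F [1.4 1.1 0. ]
```

```bash
echo '[[[0,0,0,-5,-2.3,2.7,65],[0,0,0,-10.35,-4.72,5.6,65],[0,0,0,-10.35,-4.72,5.6,65],[0,0,0,-10.35,-4.72,5.6,65]]]' | python3 -m handwheel; python3 go.py 550.5 37.8 1 56;  python3 -c "
from h import *; snap('scene','s2.png')"
```

```text
time: 1.95
tool_pos: [549.6, 39.6, 70.9]
tcp_rot: [-180.0, -0.0, 145.9]
ft_force: [1.0, -0.4, -0.1]
finger_gap: 64.9
grip_force: 0.0
rot [-0.  -0.  -0.1] d [-1.8 -1.  69.9] |d|/62.5 1.1 rot/10.7 0.0 j6 -57.2 t 1.95 F [ 1.  -0.4 -0.1]
```

```bash
echo '[[[0,0,0,-0.18,-0.1,3,65],[0,0,0,-0.18,-0.1,5.5,65],[0,0,0,-0.18,-0.1,6.8,65],[0,0,0,-0.18,-0.1,7,65],[0,0,0,-0.18,-0.1,7,65]]]' | python3 -m handwheel 40; python3 go.py 550.5 37.8 1 56;  python3 -c "
from h import *; s=snap('scene'); cv2.imwrite('pics/s2.png',cv2.resize(s['pixels'][120:280,240:440],None,fx=3.5,fy=3.5))"
```

```text
time: 2.62
tool_pos: [551.5, 38.2, 2.2]
tcp_rot: [180.0, 0.1, 146.0]
ft_force: [0.0, -0.8, -0.4]
finger_gap: 64.8
grip_force: 0.0
rot [0.  0.1 0. ] d [ 0.6 -0.9  1.2] |d|/62.5 0.0 rot/10.7 0.0 j6 -57.4 t 2.625 F [ 0.  -0.8 -0.4]
```

View pics/s2.png

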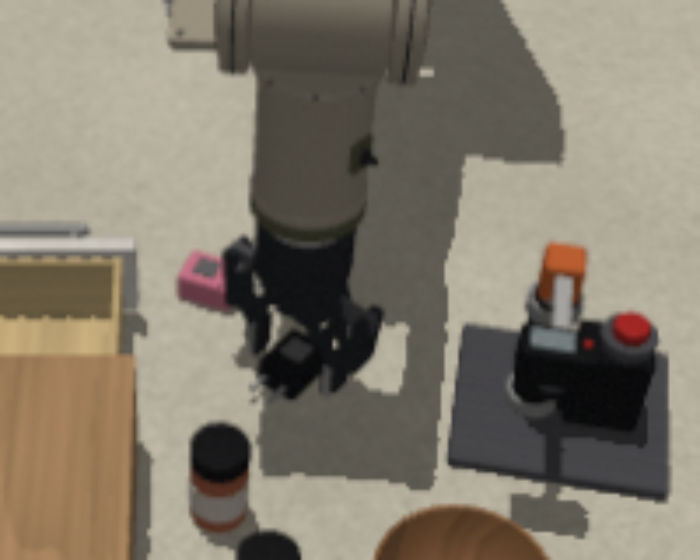

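The charger at about (293,360) in the crop sits between the fingers, at (255,330) and (345,370). I'll close, then lift.

```bash
echo '[[[0,0,0,0,0,0.1,20],[0,0,0,0,0,0.1,20],[0,0,0,0,0,0.1,20],[0,0,0,0,0,0.1,20],[0,0,0,0,0,0.1,20]]]' | python3 -m handwheel 40; echo '[[[0,0,0,0,0,-3,20],[0,0,0,0,0,-8,20],[0,0,0,0,0,-13,20],[0,0,0,0,0,-13,20],[0,0,0,0,0,-13,20]]]' | python3 -m handwheel
python3 - <<'E'
from h import *
yaw=np.radians(4.8);X=np.array([np.cos(yaw),np.sin(yaw)])
c=np.array([732.1,-173.9])
for q in (126,): print(c+X*(-q-30), c+X*(-q-144))
E
python3 go.py 577 -187 135 94.8
```

```text
time: 3.3
tool_pos: [551.5, 37.7, 0.8]
tcp_rot: [180.0, 0.1, 146.0]
ft_force: [-0.8, 0.1, 5.8]
finger_gap: 37.1
grip_force: 41.4
time: 3.92
tool_pos: [550.3, 37.7, 129.3]
tcp_rot: [-180.0, -0.0, 146.0]
ft_force: [-0.3, 0.2, -1.4]
finger_gap: 37.6
grip_force: 40.8
[ 576.64711396 -186.95374356] [ 463.046928  -196.4930177]
rot [ -0.   -0.  -38.8] d [-147.8 -171.4   -5.7] |d|/62.5 3.6 rot/10.7 3.6 j6 -57.4 t 3.925 F [-0.3  0.2 -1.4]
```

In the tool's units: -37 mm is -3.7, -4 mm is -0.4.

```bash
echo '[[[0,0,-9.7,-3.7,-4.3,-0.1,20],[0,0,-19.4,-7.4,-8.6,-0.3,20],[0,0,-29.1,-11.1,-12.9,-0.4,20],[0,0,-38.8,-14.78,-17.14,-0.57,20],[0,0,-38.8,-14.78,-17.14,-0.57,20],[0,0,-38.8,-14.78,-17.14,-0.57,20]]]' | python3 -m handwheel; python3 go.py 577 -187 24 94.8;  python3 -c "
from h import *; s=snap('scene'); cv2.imwrite('pics/s3.png',cv2.resize(s['pixels'][120:320,180:380],None,fx=3,fy=3))"
```

```text
time: 4.68
tool_pos: [576.0, -186.4, 133.3]
tcp_rot: [179.9, -0.2, -175.3]
ft_force: [-0.4, -0.6, -0.4]
finger_gap: 37.3
grip_force: 40.8
rot [ 0.1 -0.2 -0.1] d [ -1.3  -0.9 109.3] |d|/62.5 1.7 rot/10.7 0.0 j6 -117.5 t 4.675 F [-0.4 -0.6 -0.4]
```

View pics/s3.png

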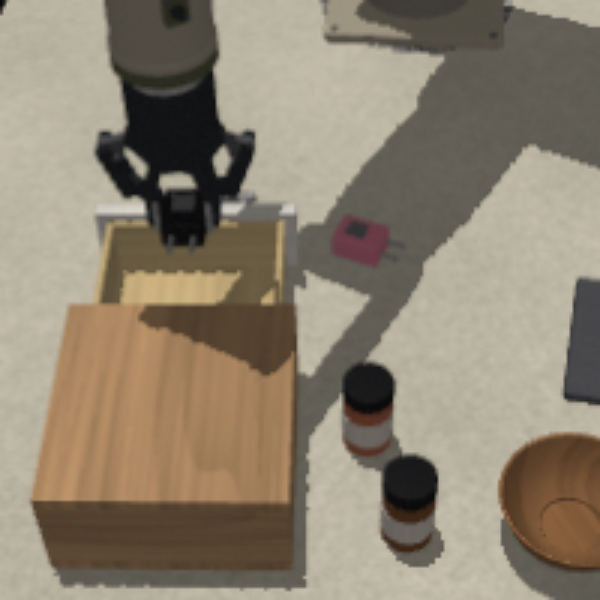

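The charger is held at (185,215) above the drawer opening, pins towards the box. Lowering now.

In the tool's units: 104 mm is 10.4, 102 mm is 10.2.

```bash
echo '[[[0,0,0,-0.13,-0.09,4,20],[0,0,0,-0.13,-0.09,7.5,20],[0,0,0,-0.13,-0.09,9.5,20],[0,0,0,-0.13,-0.09,10.2,20],[0,0,0,-0.13,-0.09,10.4,20],[0,0,0,-0.13,-0.09,10.4,20]]]' | python3 -m handwheel; echo '[[[0,0,0,0,0,0.2,20],[0,0,0,0,0,0.35,20],[0,0,0,0,0,0.5,20],[0,0,0,0,0,0.5,20]]]' | python3 -m handwheel
```

```text
time: 5.48
tool_pos: [579.8, -188.1, 33.1]
tcp_rot: [-179.9, 0.1, -175.2]
ft_force: [-0.3, -0.4, -0.6]
finger_gap: 37.1
grip_force: 40.8
time: 5.98
tool_pos: [578.6, -187.7, 26.5]
tcp_rot: [180.0, -0.0, -175.2]
ft_force: [0.2, 0.8, -0.0]
finger_gap: 37.1
grip_force: 40.8
```

In the tool's units: 1 mm is 0.1, 2 mm is 0.2.

```bash
echo '[[[0,0,0,0,0,0.1,20],[0,0,0,0,0,0.2,20],[0,0,0,0,0,0.2,20],[0,0,0,0,0,0.2,20]]]' | python3 -m handwheel; echo '[[[0,0,0,0,0,0.1,20],[0,0,0,0,0,0.2,20],[0,0,0,0,0,0.2,20],[0,0,0,0,0,0.2,20]]]' | python3 -m handwheel
```

```text
time: 6.48
tool_pos: [578.8, -187.8, 24.7]
tcp_rot: [-180.0, -0.0, -175.2]
ft_force: [0.1, 0.2, -1.6]
finger_gap: 37.0
grip_force: 40.8
time: 6.98
tool_pos: [579.0, -187.8, 22.9]
tcp_rot: [-180.0, 0.0, -175.2]
ft_force: [0.6, 0.2, 1.4]
finger_gap: 37.1
grip_force: 40.9
```

```bash
echo '[[[0,0,0,0,0,0.1,20],[0,0,0,0,0,0.1,20],[0,0,0,0,0,0.1,20]]]' | python3 -m handwheel; echo '[[[0,0,0,0,0,0,42],[0,0,0,0,0,0,50],[0,0,0,0,0,0,56],[0,0,0,0,0,0,56],[0,0,0,0,0,0,56]]]' | python3 -m handwheel;echo '[[[0,0,0,0,0,-1.5,56],[0,0,0,0,0,-5,56],[0,0,0,0,0,-10,56],[0,0,0,0,0,-15,56],[0,0,0,0,0,-15,30],[0,0,0,0,0,-15,0]]]' | python3 -m handwheel; python3 go.py 400 -200 160 94.8
```

```text
time: 7.35
tool_pos: [579.7, -187.7, 22.9]
tcp_rot: [-180.0, 0.1, -175.2]
ft_force: [-0.7, 2.7, 6.3]
finger_gap: 37.4
grip_force: 41.6
time: 7.98
tool_pos: [578.7, -187.7, 21.7]
tcp_rot: [180.0, -0.0, -175.2]
ft_force: [0.1, -0.3, -0.2]
finger_gap: 56.0
grip_force: 0.0
time: 8.72
tool_pos: [579.0, -187.8, 172.6]
tcp_rot: [-180.0, 0.1, -175.2]
ft_force: [0.1, -0.3, -0.6]
finger_gap: 20.6
grip_force: 0.0
rot [-0.   0.1 -0. ] d [179.4   2.8  12.4] |d|/62.5 2.9 rot/10.7 0.0 j6 -117.6 t 8.725 F [ 0.1 -0.3 -0.6]
```

In the tool's units: 10 mm is 1, 2 mm is 0.2.

```bash
echo '[[[0,0,0,5.5,0.1,0,0],[0,0,0,11,0.2,1,0],[0,0,0,16.5,0.1,4,0],[0,0,0,16.5,0.1,9,0],[0,0,0,16.5,0.1,12,0],[0,0,0,16.5,0.1,12,0]]]' | python3 -m handwheel; python3 go.py 415 -200.5 50 94.8;  python3 -c "
from h import *; s=snap('scene'); cv2.imwrite('pics/s4.png',cv2.resize(s['pixels'][140:320,180:380],None,fx=3,fy=3))"
```

```text
time: 9.48
tool_pos: [410.9, -198.5, 48.0]
tcp_rot: [179.7, -0.4, -175.2]
ft_force: [-0.1, 0.2, -0.5]
finger_gap: 0.2
grip_force: 0.0
rot [ 0.3 -0.4 -0. ] d [-3.9 -2.3 -2. ] |d|/62.5 0.1 rot/10.7 0.0 j6 -127.0 t 9.475 F [-0.1  0.2 -0.5]
```

View pics/s4.png

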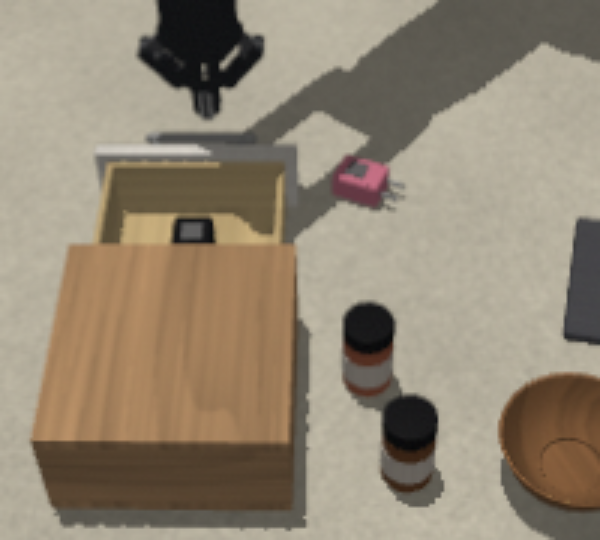

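The charger lies flat in the drawer at (193,232) in the crop and is let go. The shut fingers are in front of the bar, so I'll push the drawer shut.

```bash
echo '[[[0,0,0,-2.5,0,0,0],[0,0,0,-3.7,0,0,0],[0,0,0,-4.9,0,0,0],[0,0,0,-6.1,0,0,0],[0,0,0,-7.3,0,0,0],[0,0,0,-8.5,0,0,0],[0,0,0,-9.7,0,0,0],[0,0,0,-10.9,0,0,0]]]' | python3 -m handwheel;echo '[[[0,0,0,-1.2,0,0,0],[0,0,0,-2.2,0,0,0],[0,0,0,-3.2,0,0,0],[0,0,0,-4,0,0,0],[0,0,0,-4.6,0,0,0],[0,0,0,-4.6,0,0,0]]]' | python3 -m handwheel
```

```text
time: 10.52
tool_pos: [523.7, -191.4, 51.7]
tcp_rot: [180.0, -0.0, -175.2]
ft_force: [-0.8, -0.4, 1.3]
finger_gap: 0.0
grip_force: 0.7
time: 11.28
tool_pos: [569.3, -187.5, 51.8]
tcp_rot: [-180.0, 0.0, -175.2]
ft_force: [-0.0, -0.8, -0.3]
finger_gap: -0.2
grip_force: 0.0
```

```bash
echo '[[[0,0,0,-0.3,0,0,0],[0,0,0,-0.5,0,0,0],[0,0,0,-0.5,0,0,0]]]' | python3 -m handwheel;echo '[[[0,0,0,-0.3,0,0,0],[0,0,0,-0.5,0,0,0],[0,0,0,-0.5,0,0,0]]]' | python3 -m handwheel
```

```text
time: 11.65
tool_pos: [572.0, -187.2, 51.5]
tcp_rot: [180.0, -0.2, -175.2]
ft_force: [-9.5, -0.8, 6.2]
finger_gap: -0.1
grip_force: 4.7
time: 12.02
tool_pos: [572.4, -187.2, 51.3]
tcp_rot: [179.9, -0.8, -175.2]
ft_force: [-34.6, -0.4, 23.7]
finger_gap: 0.2
grip_force: 17.4
```

```bash
echo '[[[0,0,0,2,0,0,0],[0,0,0,4.5,0,0,0],[0,0,0,4.5,0,-5,0],[0,0,0,4.5,0,-11,0],[0,0,0,4.5,0,-17,0],[0,0,0,4.5,0,-18,0]]]' | python3 -m handwheel; python3 go.py 577.7 293 230 173;  python3 - <<'E'
from h import *; s=snap('top'); cv2.imwrite('pics/t5.png',cv2.resize(s['pixels'][110:310,220:400],None,fx=2.8,fy=2.8))
E
```

```text
time: 12.78
tool_pos: [536.5, -191.7, 238.3]
tcp_rot: [-179.7, 0.5, -175.2]
ft_force: [0.3, -0.1, 0.2]
finger_gap: 0.3
grip_force: 0.0
rot [ -0.6   0.2 -78.2] d [-81.4 479.6   6.7] |d|/62.5 7.8 rot/10.7 7.3 j6 -119.6 t 12.775 F [ 0.3 -0.1  0.2]
```

View pics/t5.png

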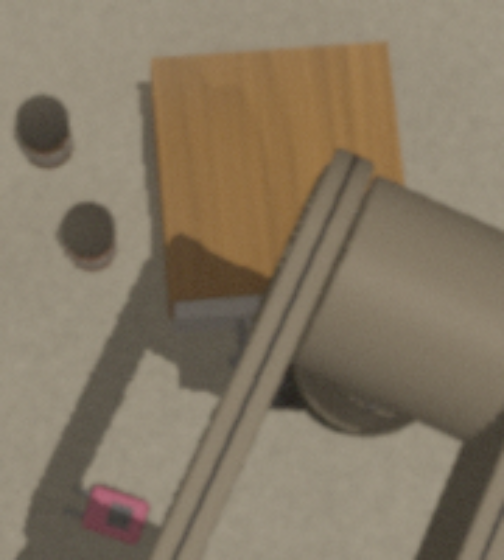

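The box front at (225,305) in the crop is flush under the top, so the drawer is fully shut. Next is the button.

```bash
echo '[[[0,0,10,-1,5,0,0],[0,0,20,-2,10,0,0],[0,0,30,-3,15,0,0],[0,0,40,-4,20,0,0],[0,0,50,-5,25,0,0],[0,0,60,-6,30,0,0],[0,0,70,-6.5,35,0,0],[0,0,80,-7.2,41,0.4,0]]]' | python3 -m handwheel; python3 go.py 577.7 293 150 173
```

```text
time: 13.82
tool_pos: [570.8, 225.1, 225.9]
tcp_rot: [-179.9, 0.0, 104.4]
ft_force: [0.8, -0.5, -0.5]
finger_gap: 0.2
grip_force: 0.0
rot [-0.1  0.  21.4] d [64.  23.8 75.8] |d|/62.5 1.6 rot/10.7 2.0 j6 2.3 t 13.825 F [ 0.8 -0.5 -0.5]
```

```bash
echo '[[[0,0,10.7,3.2,1.2,0,0],[0,0,21.4,6.4,2.38,0,0],[0,0,21.4,6.4,2.38,2,0],[0,0,21.4,6.4,2.38,6,0],[0,0,21.4,6.4,2.38,7.5,0],[0,0,21.4,6.4,2.38,7.5,0],[0,0,21.4,6.4,2.38,7.5,0]]]' | python3 -m handwheel; python3 go.py 577.7 293 116 173;  python3 - <<'E'
from h import *; s=snap('scene'); cv2.imwrite('pics/s6.png',cv2.resize(s['pixels'][120:280,320:480],None,fx=3.6,fy=3.6))
E
```

```text
time: 14.7
tool_pos: [578.9, 291.9, 154.2]
tcp_rot: [179.9, -0.0, 83.4]
ft_force: [-0.3, 0.3, 0.2]
finger_gap: -0.1
grip_force: 0.0
rot [ 0.1 -0.   0.4] d [ 1.  -1.3 38.2] |d|/62.5 0.6 rot/10.7 0.0 j6 28.8 t 14.7 F [-0.3  0.3  0.2]
```

View pics/s6.png

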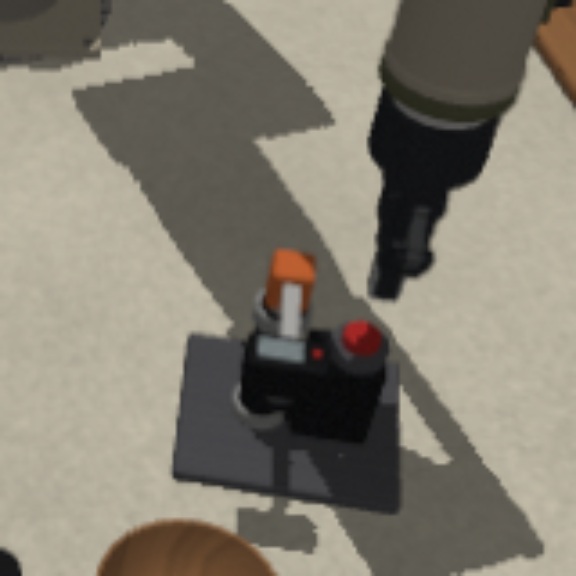

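The fingertip at (383,288) in the crop is above and slightly outside the red button at (360,338), and the grip at (292,275) stands clear of the gripper's body. Descending.

```bash
python3 -c "
from h import *; s=snap('scene'); t=r.sense()['tool_pos']; print(proj(s,[t,[t[0],t[1],112],[577,288,112]]).round(1))"
echo '[[[0,0,0,0,0,1.5,0],[0,0,0,0,0,2.8,0],[0,0,0,0,0,3.6,0],[0,0,0,0,0,3.8,0],[0,0,0,0,0,3.8,0]]]' | python3 -m handwheel; echo '[[[0,0,0,0,0,0.3,0],[0,0,0,0,0,0.3,0]]]' | python3 -m handwheel
```

```text
[[426.3 200.4]
 [422.7 211.9]
 [420.9 211.2]]
time: 15.42
tool_pos: [578.0, 292.0, 114.6]
tcp_rot: [-180.0, 0.0, 83.4]
ft_force: [-0.6, -0.2, 0.8]
finger_gap: 0.0
grip_force: 0.0
time: 15.68
tool_pos: [578.4, 292.2, 112.1]
tcp_rot: [180.0, -0.0, 83.4]
ft_force: [-0.6, -0.7, 0.4]
finger_gap: -0.0
grip_force: 0.2
```

```bash
echo '[[[0,0,0,0,0,0.3,0],[0,0,0,0,0,0.4,0],[0,0,0,0,0,0.4,0]]]' | python3 -m handwheel; echo '[[[0,0,0,0,0,0.2,0],[0,0,0,0,0,0.25,0],[0,0,0,0,0,0.25,0],[0,0,0,0,0,0.25,0],[0,0,0,0,0,0.25,0]]]' | python3 -m handwheel
```

```text
time: 16.05
tool_pos: [578.4, 292.2, 108.1]
tcp_rot: [180.0, -0.0, 83.4]
ft_force: [0.4, 0.5, 3.8]
finger_gap: -0.0
grip_force: 1.7
time: 16.68
tool_pos: [578.4, 292.2, 106.1]
tcp_rot: [179.9, -0.0, 83.4]
ft_force: [-1.0, -0.7, 7.6]
finger_gap: -0.1
grip_force: 3.8
```

In the tool's units: 1.5 mm is 0.15.

```bash
echo '[[[0,0,0,0,0,0.15,0],[0,0,0,0,0,0.15,0],[0,0,0,0,0,0.15,0],[0,0,0,0,0,0.15,0],[0,0,0,0,0,0.15,0]]]' | python3 -m handwheel
cat > g.py <<'E'
from h import *
def grip(s,f=None):
    h=cv2.cvtColor(s["pixels"],cv2.COLOR_BGR2HSV)[150:225,370:430].astype(int)
    m=((h[...,0]>=5)&(h[...,0]<18)&(h[...,1]>150)&(h[...,2]>60)).astype(np.uint8)
    c=max(cv2.findContours(m,0,1)[0],key=cv2.contourArea); x,y,w,hh=cv2.boundingRect(c); return x+370,y+150,w,hh
s=snap('scene'); print(grip(s)); 
X=np.array([np.cos(np.radians(-7)),np.sin(np.radians(-7))]);Y=np.array([-X[1],X[0]])
c=np.array([569.8,228.6])
for z in (169.5,194.5,274.5):
    P=[np.r_[c+15*a*X+15*b*Y,z] for a in(-1,1) for b in(-1,1)]; print(z,proj(s,P).min(0).round(1),proj(s,P).max(0).round(1))
E
python3 g.py
```

```text
time: 17.3
tool_pos: [578.5, 292.3, 105.9]
tcp_rot: [179.9, -0.0, 83.4]
ft_force: [-4.6, -2.6, 15.9]
finger_gap: 0.2
grip_force: 8.0
(395, 184, 14, 16)
169.5 [395.7 187.5] [408.  197.1]
194.5 [397.5 180.3] [409.9 190. ]
274.5 [403.4 155.7] [416.4 165.3]
```

```bash
echo '[[[0,0,0,0,0,0,0],[0,0,0,0,0,0,0],[0,0,0,0,0,0,0],[0,0,0,0,0,0,0]]]' | python3 -m handwheel; python3 g.py|head -1; echo '[[[0,0,0,0,0,-1.5,0],[0,0,0,0,0,-5,0],[0,0,0,0,0,-11,0],[0,0,0,0,0,-15,0],[0,0,0,0,0,-15,40],[0,0,0,0,0,-15,80]]]' | python3 -m handwheel;  python3 - <<'E'
from h import *; from g import grip
T=snap('top');s=snap('scene');cv2.imwrite('pics/s7.png',cv2.resize(s['pixels'][140:260,340:460],None,fx=4,fy=4)); cv2.imwrite('pics/t7.png',T['pixels'])
h=cv2.cvtColor(T["pixels"],cv2.COLOR_BGR2HSV)[222:258,118:155].astype(int)
m=((h[...,0]>=5)&(h[...,0]<18)&(h[...,1]>190)&(h[...,2]>120)); ys,xs=np.nonzero(m); print(len(xs)); 
if len(xs):
    u=[(xs.mean()+118,ys.mean()+222)];print(u,[plane(T,u,z).round(1).tolist() for z in (185,195)])
E
python3 go.py 569.8 228.6 250 83
```

```text
time: 17.85
tool_pos: [578.6, 292.2, 105.9]
tcp_rot: [179.9, -0.0, 83.4]
ft_force: [-4.6, -2.2, 16.2]
finger_gap: -0.3
grip_force: 8.0
(395, 184, 14, 16)
time: 18.65
tool_pos: [577.6, 291.9, 252.7]
tcp_rot: [-179.9, 0.0, 83.4]
ft_force: [0.8, -0.2, -0.8]
finger_gap: 35.8
grip_force: 0.0
(395, 184, 14, 16)
169.5 [395.7 187.5] [408.  197.1]
194.5 [397.5 180.3] [409.9 190. ]
274.5 [403.4 155.7] [416.4 165.3]
164
[(np.float64(131.1951219512195), np.float64(237.3109756097561))] [[[569.8, 228.5, 185.0]], [[568.4, 225.5, 195.0]]]
rot [ -0.2  -0.1 -89.6] d [-63.4   0.    1.5] |d|/62.5 1.0 rot/10.7 8.4 j6 28.9 t 18.8 F [ 0.8  0.2 -0.7]
```

View pics/s7.png

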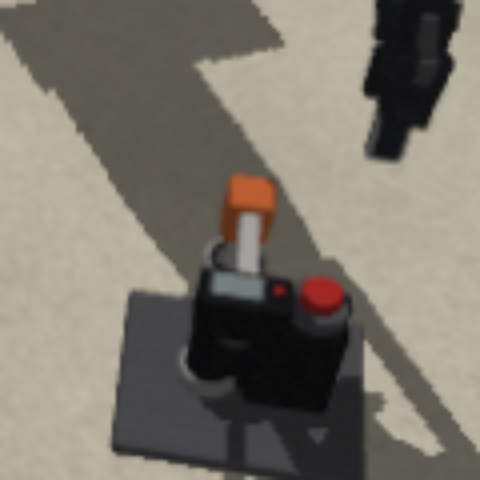

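The grip, at (250,200) in the crop, has risen and pole shows above the collar; the button at (322,293) is back up. Now I'll turn 90° over the grip.

```bash
python3 -c "
from h import *; print(tri(snap('top'),[(131.2,237.3)],snap('scene'),[(402.6,187)]).round(1))"
echo '[[[-0.2,0,-10,-1,0,0,75],[0,0,-20,-2,0,0,75],[0,0,-30,-3,0,0,75],[0,0,-40,-4,0,0,75],[0,0,-50,-5,0,0,75],[0,0,-60,-5.5,0,0,75],[0,0,-70,-6,0,0,75],[0,0,-80,-6.34,0,0,75]]]' | python3 -m handwheel; python3 go.py 569.8 228.5 200 83
```

```text
[[569.5 227.4 187.5   0.7]]
time: 19.9
tool_pos: [570.4, 228.7, 252.9]
tcp_rot: [-180.0, -0.1, 163.7]
ft_force: [-1.1, 0.0, -0.5]
finger_gap: 75.2
grip_force: 0.0
rot [-0.  -0.1 -9.3] d [ 0.5 -0.3 52.9] |d|/62.5 0.8 rot/10.7 0.9 j6 -56.6 t 19.9 F [-1.1  0.  -0.5]
```

```bash
echo '[[[0,0,-9.3,0.05,-0.05,0,75],[0,0,-9.3,0.05,-0.05,3,75],[0,0,-9.3,0.05,-0.05,6,75],[0,0,-9.3,0.05,-0.05,8.5,75],[0,0,-9.3,0.05,-0.05,9.8,75],[0,0,-9.3,0.05,-0.05,10.3,75],[0,0,-9.3,0.05,-0.05,10.3,75],[0,0,-9.3,0.05,-0.05,10.3,75]]]' | python3 -m handwheel; python3 go.py 569.6 228 150 83;  python3 - <<'E'
from h import *; s=snap('scene'); cv2.imwrite('pics/s8.png',cv2.resize(s['pixels'][130:250,340:460],None,fx=4,fy=4))
E
```

```text
time: 20.9
tool_pos: [570.9, 228.9, 152.0]
tcp_rot: [180.0, 0.1, 172.7]
ft_force: [-0.5, -0.4, 0.4]
finger_gap: 74.8
grip_force: 0.0
rot [ 0.   0.1 -0.3] d [ 1.1 -1.1  2. ] |d|/62.5 0.0 rot/10.7 0.0 j6 -65.6 t 20.9 F [-0.5 -0.4  0.4]
```

View pics/s8.png

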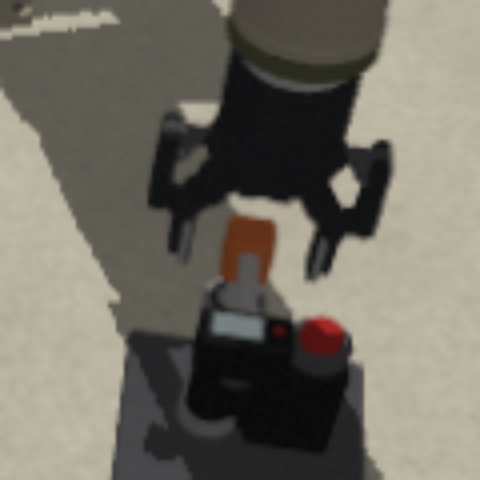

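The grip at (248,245) in the crop is centred between the fingers, at (180,235) and (320,250). I'll close on it and pull up.

In the tool's units: 1 mm is 0.1, -0.5 mm is -0.05.

```bash
echo '[[[0,0,0,0.1,-0.05,0,15],[0,0,0,0.1,-0.05,0,15],[0,0,0,0.1,-0.05,0,15],[0,0,0,0.1,-0.05,0,15],[0,0,0,0.1,-0.05,0,15],[0,0,0,0.1,-0.05,0,15]]]' | python3 -m handwheel 80; echo '[[[0,0,0,0,0,-0.8,15],[0,0,0,0,0,-1.8,15],[0,0,0,0,0,-2.8,15],[0,0,0,0,0,-3.8,15],[0,0,0,0,0,-4.8,15],[0,0,0,0,0,-5.8,15],[0,0,0,0,0,-6.6,15],[0,0,0,0,0,-7.2,15]]]' | python3 -m handwheel
```

```text
time: 21.7
tool_pos: [569.1, 228.5, 150.8]
tcp_rot: [180.0, 0.0, 172.7]
ft_force: [0.5, 2.8, 1.1]
finger_gap: 29.3
grip_force: 79.3
time: 22.7
tool_pos: [569.1, 228.5, 223.0]
tcp_rot: [180.0, 0.0, 172.7]
ft_force: [5.6, 4.9, -6.2]
finger_gap: 29.0
grip_force: 79.2
```

In the tool's units: -10 mm is -1, -8 mm is -0.8.

```bash
echo '[[[0,0,0,0,0,-0.4,15],[0,0,0,0,0,-0.8,15],[0,0,0,0,0,-1,15],[0,0,0,0,0,-1,15]]]' | python3 -m handwheel; echo '[[[0,0,0,0,0,-0.2,15],[0,0,0,0,0,-0.3,15],[0,0,0,0,0,-0.3,15],[0,0,0,0,0,-0.3,15]]]' | python3 -m handwheel;echo '[[[0,0,0,0,0,-0.1,15],[0,0,0,0,0,-0.2,15],[0,0,0,0,0,-0.2,15],[0,0,0,0,0,-0.2,15]]]' | python3 -m handwheel; python3 -c "
from g import *"
```

```text
time: 23.2
tool_pos: [569.1, 228.5, 232.7]
tcp_rot: [180.0, -0.0, 172.7]
ft_force: [5.0, 3.4, -5.8]
finger_gap: 29.0
grip_force: 79.3
time: 23.7
tool_pos: [569.1, 228.5, 235.5]
tcp_rot: [180.0, -0.0, 172.7]
ft_force: [5.1, 4.9, -6.3]
finger_gap: 29.0
grip_force: 79.3
time: 24.2
tool_pos: [569.0, 228.5, 236.3]
tcp_rot: [-180.0, -0.1, 172.7]
ft_force: [7.9, 6.5, -12.1]
finger_gap: 29.0
grip_force: 80.3
(401, 158, 15, 18)
169.5 [395.7 187.5] [408.  197.1]
194.5 [397.5 180.3] [409.9 190. ]
274.5 [403.4 155.7] [416.4 165.3]
```

```bash
echo '[[[0,0,0,0,0,-0.1,15],[0,0,0,0,0,-0.1,15],[0,0,0,0,0,-0.1,15],[0,0,0,0,0,-0.1,15],[0,0,0,0,0,-0.1,15],[0,0,0,0,0,-0.1,15],[0,0,0,0,0,-0.1,15],[0,0,0,0,0,-0.1,15]]]' | python3 -m handwheel; python3 g.py|head -1
```

```text
time: 25.25
tool_pos: [569.0, 228.5, 236.3]
tcp_rot: [-180.0, -0.1, 172.7]
ft_force: [11.0, 5.6, -16.5]
finger_gap: 29.2
grip_force: 80.3
(401, 158, 15, 18)
```

```bash
python3 -c "
from bench import workorder; print(workorder.hand_in())"
```

```text
the job is handed in; nothing more can be done
None
```

The job was handed in at about 25 s: the charger is in the fully shut drawer, and after the button press the mast was pulled up until it stopped, where the arm holds it by the orange grip; I got no verdict back.

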